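# Register a heat sink in the assembly jig

## Task

Take the longer of the two black finned heat sinks and lay it flat, fins up, on the aluminium jig plate, then push it fully home into the corner: its long side flush against the long steel fence and its end against the short end stop. Set it down rather than drop it, let go of it when it is home, and leave everything else on the bench where it is.

Things in the scene. Friction and masses are not known exactly. Their poses are not given: they have to be found in the camera images.
- long_sink: the long heat sink, loose on the bench: black finned extrusion 50 mm wide (its x), 120 mm long (its y), 35 mm high (z, fins up), about 0.26 kg. Origin at the centre of its underside. The fins run along its length and the outer two are its flat long sides: grip it across its width or push any side as a solid block. A half turn about z makes no difference.
- short_sink: the short heat sink, same section but only 75 mm long (its y), 50 mm wide (its x), 35 mm high; origin at the centre of its underside. Bystander. The two heat sinks lie on the robot's left, one nearer and one farther; which is which changes.
- jig: the jig, fixed to the bench on the robot's right: bare aluminium plate 180 mm (its x) by 240 mm (its y), 10 mm thick, origin at the centre of its underside. On it, two steel bars (see the fence and stop points) rise 14 mm above the plate, tops at z = 24 mm. The rest of the plate is flat and clear. Its yaw varies.
- fence (a point): on the long fence's register face, mid-length, at plate-top height: x = 60, y = 12.5, z = 10 mm in the jig's frame, same axes. The fence is 155 mm long along the jig's y (y = -65 to 90 mm), 15 mm thick; the face looks to the jig's -x, towards the robot.
- end_stop (a point): on the end stop's register face, mid-length, at plate-top height: x = 25.5, y = -90, z = 10 mm in the jig's frame, same axes. The stop is 55 mm long along the jig's x (x = -2 to 53 mm), 15 mm thick; the face looks to the jig's +y, the robot's left.
- jig_corner (a point): the point on the plate's top where the two register faces would meet: x = 60, y = -90, z = 10 mm in the jig's frame, same axes. A 50 by 120 mm part fully home has its centre 25 mm from it towards the jig's -x and 60 mm towards the jig's +y, its length along the jig's y.
- cutters: red-handled side cutters lying between the jig and the heat sinks, along x, about 115 mm long, 35 mm wide, 14 mm high; origin near the middle of the underside. Bystander.
- spool: upright metal wire spool, 64 mm diameter, 56 mm high; origin at the centre of its underside. Bystander.
- driver: yellow-handled screwdriver lying beyond the jig, 170 mm long; origin on its underside. Bystander.
- board: green circuit board lying beyond the jig, 80 by 100 mm, 14 mm high with its parts; origin at the centre of its underside. Bystander.
- tray: blue divided parts tray on the left, 120 by 160 mm, 35 mm high; origin at the centre of its underside. Bystander.
- jar: white jar with black lid on the left, 60 mm diameter, 90 mm high; origin at the centre of its underside. Bystander.
Mind the look-alikes: they are no part of the job. Leave any turquoise look-alike of the long_sink alone.

How it is judged:
At the end, for the whole second after the job is handed in: The long heat sink lies flat on the jig plate, fins up, at rest, its long side against the long fence and its end against the end stop (at its centre each gap under 2.5 mm), parallel to the fence within 0.025 rad (x of long_sink in the frame of jig between 0.0325 and 0.0375 m and y of long_sink in the frame of jig between -0.0325 and -0.0275 m and z of long_sink in the frame of jig between 0.007 and 0.0125 m and angle between the y axis of long_sink and the y axis of jig, either way round below 0.025 rad and angle between long_sink's own z axis and vertical below 0.05 rad and linear speed of long_sink below 0.01 m/s); the robot touches nothing.
It fails at once if the heat sink is dropped: it hangs free of everything with its underside over 35 mm above the bench (25 mm above the plate) (contact force between long_sink and anything else below 0.05 N and height (world z) of long_sink above 0.035 m).
It fails at once if another thing on the bench is moved by more than 25 mm (distance of any of short_sink, cutters, spool, driver, board, tray, jar from where it was at the start of the episode above 0.025 m).
It also fails if it takes over 54 s, if anything falls off the work surface, if the arm or the gripper's body presses on something with over 40 N, if the wrist force passes 120 N, or if a joint passes its speed limit or range.

## Robot

A 7-joint arm with a two-finger parallel gripper is mounted at the origin on the work surface. World frame = base frame: x ahead of the robot, y to its left, z up, the work surface at z = 0. Lengths are in m, angles in rad, forces in N, time in s.
With the tool pointing down it reaches from about 0.425 to 0.95 m from the base axis. Payload 4.7 kg.
Tool frame: the origin (TCP) lies midway between the tips of the shut fingers; the grasp point (between the pads) lies 19 mm behind it; z points along the fingers, y is the line along which they close (so a half turn about z gives the same grasp; the last joint's range is limited). The gripper opens to 85 mm and grips with 20 to 120 N. Pads are 22 mm wide; open, the fingers measure 114 mm over their backs; the gripper's body (76 mm by 85 mm) begins 54 mm behind the grasp point. The pads swing forward as they close: fully open they stand 13 mm farther back than shut.
Start: joints at [-1.159, 0.469, -0.049, 1.532, 0.024, 1.141, -0.082], TCP at [0.288, 0.611, 0.231] pointing down, gripper open.
Joint ranges: [-2.59, 2.59], [-0.33, 1.99], [-1.39, 1.29], [0.1, 2.45], [-1.04, 4.18], [0.21, 1.99], [-2.66, 2.66]. Speed limits (rad/s): [2.57, 2.57, 3.14, 3.14, 3.14, 3.14, 3.14].

## Interface

Orientations are given as [roll, pitch, yaw] about the fixed x, y, z axes, in that order (R = Rz(yaw) Ry(pitch) Rx(roll)).
In Python, from workcell import robot, vision, ticket gives the robot as it stands.
- The arm moves only by the tool apply_moves, never from a script. Its argument "rows" is a list of rows, each a list of 7 numbers: the turn, a rotation vector about the tool's x, y, z in degrees, then the shift along the tool's x, y, z in cm, then the finger opening in cm, from 0 to 8.54. A call has 1 to 8 rows; each row is the pose to reach, as a shift and turn from the pose commanded when the call began, along the tool's axes at that moment; what a row does not reach only later rows make up. A row lasts 1/12 s, in which the tool goes at most 41.7 mm and 7.16 degrees, less where a joint would pass 70% of its speed; a pose out of reach is approached as far as the arm can. A call with a gripper value outside its range is refused whole. The fingers move at their own pace and stop on an object; "force" is the grip in N (left out, the last holds). Time passes only in rows, so rows that repeat a pose let the fingers close. It gives the time, the measured TCP pose, the force, the opening and the grip force at its end, in the units of the state.
- robot.sense(): the state, without advancing time (a new reading comes with each control period).
- vision.camera(name): name is "scene" or "top"; returns a dict with "color" (384x512x3 uint8, red, green, blue), "fx", "fy", "cx", "cy" (pixels), "R" (3x3) and "t" (3): a world point X has camera coordinates R X + t. Camera axes: x right, y down, z forward; pixel columns grow to the right and rows downward; lengths in m; the calibration is good to about 2 mm. A picture is of the moment at which its call begins. There is no depth.
- ticket.finish_job(): hands the job in; it is judged then, once.
The state is a dict: "time": time; "joints": joint angles; "qvel": joint speeds; "joint_efforts": joint torques, N m; "tcp_pos": TCP position; "ee_rot": TCP orientation; "ft_force": force on the tool from outside, world axes, zero at the start; "ft_torque": the same for the moment, N m; "opening": finger opening in m; "gripper_force": force on a finger pad.
Only numpy, scipy, OpenCV 4.12 (cv2) and the standard library are available. Lean on these libraries where they do the work, as an engineer would, in place of code of your own. Each camera call takes 0.05 s, during which the arm holds its last target. There are 200 camera calls.

## Working session

There is one attempt and no reset: what is moved stays moved. The work goes in short steps, Python scripts to look and compute and a tool call to move; the robot and the scene stay as the last step left them, time stands still between calls to the robot, and variables do not carry over. Pictures are saved under pics/ and viewed, at most 10 in all, crops included, and the job is handed in when it is done.

Besides the shell and the picture viewer there is one more tool, called after ">>>" as a command line: name --pt "numbers of a row" for each row, then --argument value for the rest. apply_moves: Moves the arm, as the interface text tells. Its arguments: {"type":"object","properties":{"rows":{"type":"array"},"force":{"type":"number"}},"required":["rows"]}

```bash
mkdir -p pics
python3 - <<'E'
from workcell import robot, vision
import cv2,numpy as np,pickle
s=robot.sense();print(s)
for n in("top","scene"):
    c=vision.camera(n);pickle.dump(c,open(f"pics/{n}0.pkl","wb"))
    cv2.imwrite(f"pics/{n}0.png",c["color"][:,:,::-1])
    print(n,c["fx"],c["cx"],c["cy"],c["R"],c["t"])
E
```

```text
{'time': 0.0, 'joints': array([-1.15889006,  0.46946563, -0.048544  ,  1.53369929,  0.02408588,
        1.1410168 , -0.08231547]), 'qvel': array([-2.17742472e-03, -1.71593775e-03,  9.56241055e-05,  1.61923039e-04,
       -8.56126385e-04,  8.08708100e-04,  1.61889778e-04]), 'joint_efforts': array([ 6.00546937e-04, -5.10321057e+01, -4.60586697e-02, -2.37710524e+01,
        1.08414932e-02,  7.73012376e-03,  1.64858633e-06]), 'tcp_pos': array([0.28776381, 0.60993212, 0.23024269]), 'ee_rot': array([-3.13959027e+00,  8.49430218e-05,  2.70075140e+00]), 'ft_force': array([ 0.82124901, -0.11706582, -0.70313355]), 'ft_torque': array([ 0.00487005,  0.0726831 , -0.00884886]), 'gripper_force': 0.0, 'opening': 0.08549693497014325}
top 388.2536197157126 249.3199952258891 194.60999870940321 [[ 0.00394426 -0.99988427 -0.01469351]
 [-0.99073718 -0.00191286 -0.1357799 ]
 [ 0.13573608  0.01509296 -0.99063006]] [0.10074867 0.57224282 1.1321572 ]
scene 424.724344967637 251.31552042454013 198.1888050081433 [[-0.56170946  0.82728731  0.00884241]
 [ 0.68704213  0.47238732 -0.55210808]
 [-0.46092905 -0.30404922 -0.83372566]] [ 0.24841905 -0.41469506  1.46255556]
```

View pics/top0.png

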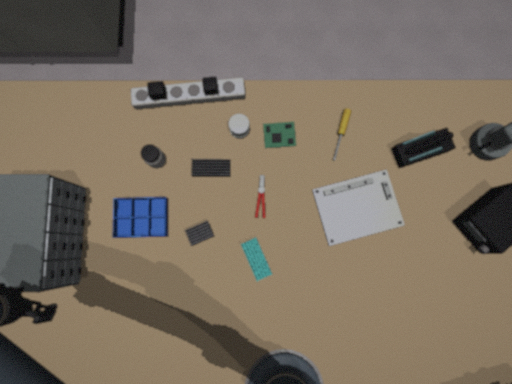

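View pics/scene0.png

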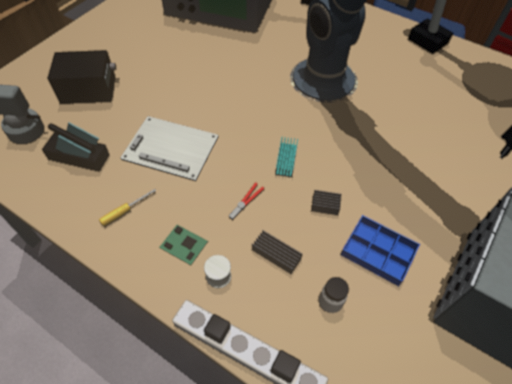

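The top view shows the long sink at about (211,168), the short one at (200,233), the turquoise look-alike at (257,258), the jig plate at (358,207) with the fence along its far edge (348,186), and the end stop at (386,190). The scene view shows the long sink at (277,251) and the jig at (171,147).

```bash
cat > h.py <<'E'
import cv2,numpy as np,pickle
def ray(c,uv,z):
    uv=np.atleast_2d(np.float64(uv));R,t=np.array(c["R"]),np.array(c["t"])
    d=np.c_[(uv[:,0]-c["cx"])/c["fx"],(uv[:,1]-c["cy"])/c["fy"],np.ones(len(uv))]@R
    C=-R.T@t
    return C+d*((z-C[2])/d[:,2])[:,None]
def proj(c,X):
    p=np.atleast_2d(X)@np.array(c["R"]).T+np.array(c["t"])
    return np.c_[p[:,0]/p[:,2]*c["fx"]+c["cx"],p[:,1]/p[:,2]*c["fy"]+c["cy"]]
def blob(mask,box):
    x0,y0,x1,y1=box;m=np.zeros(mask.shape,np.uint8);m[y0:y1,x0:x1]=mask[y0:y1,x0:x1]
    n,l,st,ce=cv2.connectedComponentsWithStats(m)
    i=1+np.argmax(st[1:,4]);return (l==i).astype(np.uint8)
E
python3 - <<'E'
from h import *
T=pickle.load(open("pics/top0.pkl","rb"));S=pickle.load(open("pics/scene0.pkl","rb"))
def rect(c,m,z):
    k=max(cv2.findContours(m,0,1)[0],key=cv2.contourArea)[:,0]
    P=ray(c,k,z)[:,:2]
    r=cv2.minAreaRect((P*1000).astype(np.float32));print(np.round(r[0],1),np.round(r[1],1),round(r[2],2),"box",np.round(cv2.boxPoints(r)).tolist())
for n,c,jb,lb,sb in(("top",T,(305,165,412,250),(185,152,238,184),(180,215,220,250)),("scene",S,(115,110,225,185),(245,225,308,277),(305,185,348,218))):
    g=c["color"].astype(int);print(n,-np.array(c["R"]).T@c["t"])
    v=g.max(2);sat=v-g.min(2)
    print("vals",np.percentile(v[jb[1]:jb[3],jb[0]:jb[2]],[5,20,50,80]),np.percentile(v[lb[1]:lb[3],lb[0]:lb[2]],[5,20,50,80]))
    for nm,b,m,zs in(("jig",jb,(sat<45),(0.01,)),("long",lb,(v<95),(0.035,0.0)),("short",sb,(v<95),(0.035,0.))):
        bl=cv2.morphologyEx(blob(m.astype(np.uint8),b),cv2.MORPH_CLOSE,np.ones((7,7)))
        for z in zs: print(nm,z,end=' ');rect(c,bl,z)
a=cv2.resize(T["color"][160:255,300:420],None,fx=5,fy=5,interpolation=cv2.INTER_CUBIC)
cv2.imwrite("pics/j.png",a[:,:,::-1])
a=cv2.resize(S["color"][110:280,110:320],None,fx=3.8,fy=3.5,interpolation=cv2.INTER_CUBIC)
a=cv2.resize(T["color"][145:185,175:245],None,fx=10,fy=10,interpolation=cv2.INTER_CUBIC)
cv2.imwrite("pics/l.png",a[:,:,::-1])
E
```

```text
top [0.41287028 0.08474403 1.20072839]
vals [142. 147. 151. 173.] [ 45.  51. 145. 150.]
jig 0.01 [ 540.  -233.2] [259.7 332.8] 0.04 box [[410.0, -67.0], [410.0, -400.0], [670.0, -399.0], [670.0, -67.0]]
long 0.035 [656.3 222. ] [ 53.1 114.4] 0.07 box [[630.0, 279.0], [630.0, 165.0], [683.0, 165.0], [683.0, 279.0]]
long 0.0 [663.6 226.1] [ 54.7 117.8] 0.07 box [[636.0, 285.0], [636.0, 167.0], [691.0, 167.0], [691.0, 285.0]]
short 0.035 [457.1 251.9] [50.5 73.3] 23.48 box [[419.0, 275.0], [449.0, 208.0], [495.0, 228.0], [466.0, 296.0]]
short 0.0 [458.5 256.9] [52.  75.5] 23.48 box [[420.0, 281.0], [450.0, 212.0], [497.0, 233.0], [467.0, 302.0]]
scene [1.09858665 0.43507164 0.98821699]
vals [137. 182. 186. 199.] [ 64.  73. 187. 188.]
jig 0.01 [ 541.8 -227.6] [189.5 246.6] 15.27 box [[418.0, -134.0], [483.0, -372.0], [666.0, -322.0], [601.0, -84.0]]
long 0.035 [668.2 228.1] [119.7  59.6] 89.7 box [[638.0, 168.0], [698.0, 168.0], [698.0, 288.0], [639.0, 288.0]]
long 0.0 [652.3 220.5] [124.1  61.8] 89.7 box [[621.0, 159.0], [683.0, 158.0], [684.0, 282.0], [622.0, 283.0]]
short 0.035 [469.3 259.3] [67.2 71.9] 23.5 box [[424.0, 279.0], [453.0, 213.0], [514.0, 240.0], [486.0, 306.0]]
short 0.0 [446.2 252.9] [69.7 74.5] 23.5 box [[399.0, 273.0], [429.0, 205.0], [493.0, 233.0], [463.0, 301.0]]
```

View pics/j.png

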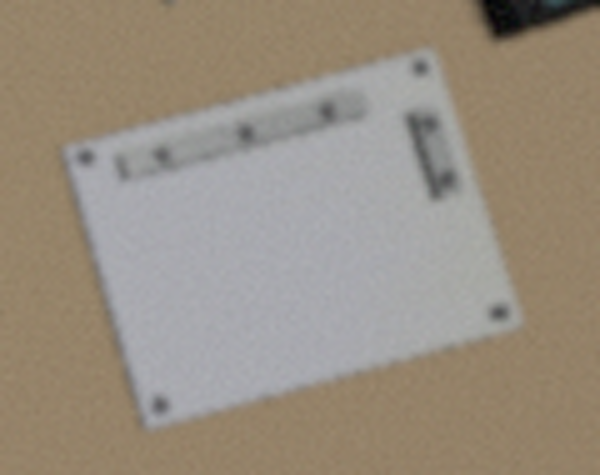

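View pics/l.png

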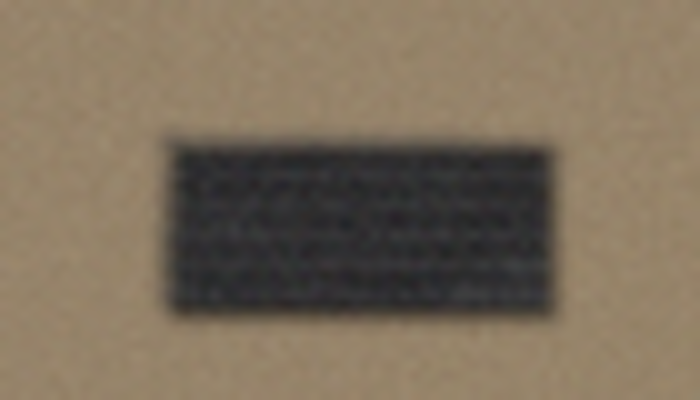

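Long sink fills roughly (192,159)–(230,176) in the top view, its sides along the image axes. Jig corners in the top image: (313,189), (387,170), (404,224), (329,245), with the fence under the far edge and the stop at right.

Run:
```python
from h import *
T=pickle.load(open("pics/top0.pkl","rb"));S=pickle.load(open("pics/scene0.pkl","rb"))
q=np.array([[65,147],[435,48],[522,322],[147,427]])/5+[299.6,159.6]
P=ray(T,q,.01)[:,:2]*1000;print("manual top",P.round(1).tolist())
def ang(a,b):return np.degrees(np.arctan2(*(b-a)[::-1]))
print("c",P.mean(0),"yaw of y",ang(P[1],P[0]),ang(P[2],P[3]),"yaw of x",ang(P[3],P[0]),ang(P[2],P[1]))
f=np.array([[122,180],[368,112]])/5+[299.6,159.6]; s=np.array([[408,115],[432,198]])/5+[299.6,159.6]
print("fence lower edge z10",ray(T,f,.01)[:,:2]*1000,"stop left edge z24",ray(T,s,.024)[:,:2]*1000)
for c,b in((T,(305,165,410,250)),(S,(115,110,225,185))):
    lab=cv2.cvtColor(c["color"],cv2.COLOR_RGB2LAB).astype(int);bb=lab[...,2][b[1]:b[3],b[0]:b[2]]
    th,m=cv2.threshold(bb.astype(np.uint8),0,1,cv2.THRESH_OTSU+cv2.THRESH_BINARY_INV)
    M=np.zeros(lab.shape[:2],np.uint8);M[b[1]:b[3],b[0]:b[2]]=m
    M=cv2.morphologyEx(blob(M,b),cv2.MORPH_OPEN,np.ones((5,5)))
    k=max(cv2.findContours(M,0,1)[0],key=cv2.contourArea)[:,0]
    print(th,cv2.minAreaRect((ray(c,k,.01)[:,:2]*1000).astype(np.float32)))
# sink yaw: far-edge/near-edge line per column, subpixel from column sums
for c,(x0,y0,x1,y1) in((T,(196,150,226,186)),):
    g=c["color"].astype(float).mean(2)[y0:y1,x0:x1]
    e=[];n=[]
    for i in range(g.shape[1]):
        col=g[:,i];w=np.where(col<95)[0];a,b=w[0],w[-1]
        e.append(y0+a-(95-col[a])/(col[a-1]-col[a]));n.append(y0+b+(95-col[b])/(col[b+1]-col[b]))
    u=np.arange(x0,x1)
    for nm,v,z in(("far",e,.035),("near",n,0)):
        X=ray(c,np.c_[u,v],z)[:,:2];p=np.polyfit(X[:,1],X[:,0],1);print(nm,"dx/dy deg",np.degrees(p[0]),"x at mid",X[:,0].mean())
    g=c["color"].astype(float).mean(2)[162:174].mean(0)
    w=np.where(g[180:245]<98)[0]+180;a,b=w[0],w[-1]
    ul=a-(98-g[a])/(g[a-1]-g[a]);ur=b+(98-g[b])/(g[b+1]-g[b])
    print("left end",ray(c,[ul,168],.035)[0,1],"right end z0/z35",ray(c,[ur,168],0)[0,1],ray(c,[ur,168],.035)[0,1])
```

```text
manual top [[593.9, -92.9], [656.5, -323.4], [486.6, -368.7], [422.2, -139.4]]
c [ 539.82051762 -231.1111544 ] yaw of y 105.19589606277718 105.66803723128552 yaw of x 15.157127400073106 14.916837843354743
fence lower edge z10 [[ 573.38514564 -127.61456375]
 [ 616.15698517 -280.41174149]] stop left edge z24 [[ 611.94219271 -300.38892585]
 [ 560.82959294 -312.75770509]]
135.0 ((538.62841796875, -229.7517852783203), (182.0499267578125, 242.2008056640625), 15.372119903564453)
141.0 ((541.6900024414062, -227.49835205078125), (186.7156524658203, 244.18405151367188), 15.389110565185547)
far dx/dy deg 0.3441393094162265 x at mid 0.6839808880186723
near dx/dy deg -0.020982733768740883 x at mid 0.6345208320160822
left end 0.28216387336073395 right end z0/z35 0.16334337482549066 0.161052284517191
```

```bash
cat >> h.py <<'E'
from scipy.spatial.transform import Rotation as Ro
def to(pos,yaw,s=None):
    """row (deg, cm) from current measured pose to a tool-down pose at pos, yaw(deg, tool)"""
    from workcell import robot
    s=s or robot.sense();A=Ro.from_euler("xyz",s["ee_rot"]);B=Ro.from_euler("xyz",[np.pi,0,np.radians(yaw)])
    print(np.round((A.inv()*B).as_rotvec(degrees=True),2),np.round(A.inv().apply(np.array(pos)-s["tcp_pos"])*100,2),"t",round(s["time"],2),"tcp",s["tcp_pos"].round(4),"yaw",np.degrees(s["ee_rot"]).round(2),"F",s["ft_force"].round(1),"op",round(s["opening"],4))
JC=np.array([.539,-.2295]);JY=15.3
def jw(x,y):
    a=np.radians(JY);return JC+[x*np.cos(a)-y*np.sin(a),x*np.sin(a)+y*np.cos(a)]
E
python3 -c "
from h import *
to([.659,.2225,.16],90)"
```

```text
[-9.000e-02  6.000e-02  6.475e+01] [-50.11 -19.19   7.07] t 0.1 tcp [0.2878 0.61   0.2303] yaw [-179.9     0.    154.75] F [-0.5 -0.7 -0.1] op 0.0855
```

>>> apply_moves --pt "0 0 64.7 -50 -19.3 7 8.5" --pt "0 0 64.7 -50 -19.3 7 8.5" --pt "0 0 64.7 -50 -19.3 7 8.5" --pt "0 0 64.7 -50 -19.3 7 8.5" --pt "0 0 64.7 -50 -19.3 7 8.5" --pt "0 0 64.7 -50 -19.3 7 8.5" --pt "0 0 64.7 -50 -19.3 7 8.5" --pt "0 0 64.7 -50 -19.3 7 8.5" --force 60

```text
time: 0.77
tcp_pos: [0.5169, 0.3695, 0.1877]
ee_rot: [-3.141, 0.0, 1.695]
ft_force: [0.2, 0.8, 0.2]
opening: 0.0848
gripper_force: 0.0
```

```bash
python3 -c "
from h import *
to([.659,.2225,.1],90)"
```

```text
[-0.03  0.01  7.11] [-16.35  12.29   8.76] t 0.77 tcp [0.5169 0.3695 0.1877] yaw [-1.7997e+02  1.0000e-02  9.7110e+01] F [0.2 0.8 0.2] op 0.0848
```

>>> apply_moves --pt "0 0 7.1 -16.3 12.3 8.8 8.5" --pt "0 0 7.1 -16.3 12.3 8.8 8.5" --pt "0 0 7.1 -16.3 12.3 8.8 8.5" --pt "0 0 7.1 -16.3 12.3 8.8 8.5" --pt "0 0 7.1 -16.3 12.3 8.8 8.5" --pt "0 0 7.1 -16.3 12.3 8.8 8.5" --pt "0 0 7.1 -16.3 12.3 8.8 8.5" --pt "0 0 7.1 -16.3 12.3 8.8 8.5"

```text
time: 1.43
tcp_pos: [0.6589, 0.2249, 0.0991]
ee_rot: [-3.14, 0.0, 1.575]
ft_force: [-0.1, 1.2, 0.6]
opening: 0.0852
gripper_force: 0.0
```

```bash
python3 -c "
from h import *
to([.659,.2225,.06],90)"
```

```text
[-0.11  0.02  0.25] [-0.24  0.02  3.91] t 1.43 tcp [0.6589 0.2249 0.0991] yaw [-1.7989e+02  2.0000e-02  9.0250e+01] F [-0.1  1.2  0.6] op 0.0852
```

>>> apply_moves --pt "0 0 0 0 0 3 8.5" --pt "0 0 0 0 0 6 8.5" --pt "0 0 0 0 0 8 8.5" --pt "0 0 0 0 0 8.7 8.5" --pt "0 0 0 0 0 8.7 8.5" --pt "0 0 0 0 0 8.7 6.5" --pt "0 0 0 0 0 8.7 4.5" --pt "0 0 0 0 0 8.7 4.5" --force 60

```text
time: 2.1
tcp_pos: [0.66, 0.2265, 0.0153]
ee_rot: [3.139, -0.002, 1.577]
ft_force: [-1.4, -1.5, 0.8]
opening: 0.0511
gripper_force: 0.5
```

>>> apply_moves --pt "0 0 0 0 0 0 4" --pt "0 0 0 0 0 0 4" --pt "0 0 0 0 0 0 4" --pt "0 0 0 0 0 0 4" --pt "0 0 0 0 0 0 4"

```text
time: 2.52
tcp_pos: [0.6605, 0.2264, 0.0155]
ee_rot: [3.138, -0.002, 1.577]
ft_force: [-1.0, -0.6, 6.2]
opening: 0.0484
gripper_force: 65.7
```

```bash
python3 -c "
from h import *
to([.659,.2225,.06],90)
from workcell import vision
c=vision.camera('scene');pickle.dump(c,open('pics/s1.pkl','wb'))
a=cv2.resize(c['color'][120:300,180:400],None,fx=3,fy=3,interpolation=cv2.INTER_CUBIC);cv2.imwrite('pics/s1.png',a[:,:,::-1])"
```

```text
[ 0.18 -0.11  0.35] [-0.38 -0.14 -4.45] t 2.52 tcp [0.6605 0.2264 0.0155] yaw [ 1.7982e+02 -1.1000e-01  9.0350e+01] F [-1.  -0.6  6.2] op 0.0484
```

View pics/s1.png

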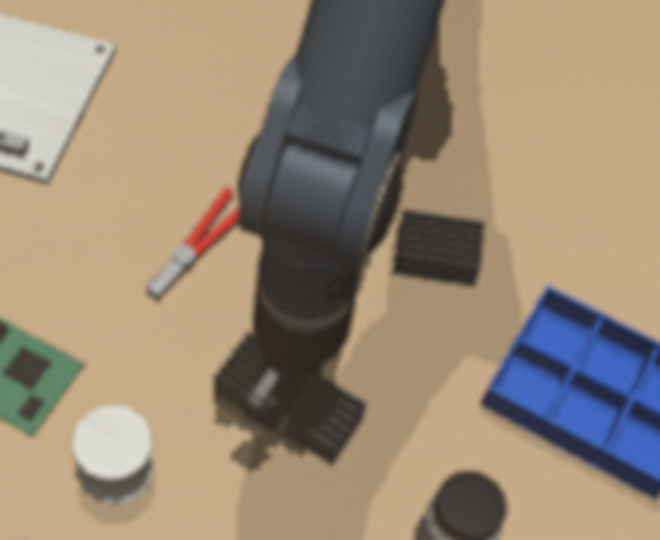

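The scene crop shows the gripper astride the long sink, about (290,400) in the crop, with the cutters, spool and short sink undisturbed. The opening of 48 mm at 66 N confirms the grip.

>>> apply_moves --pt "0 0 0 0 0 -1.5 4" --pt "0 0 0 0 0 -4 4" --pt "0 0 0 0 0 -7 4" --pt "0 0 0 0 0 -7 4" --pt "0 0 0 0 0 -7 4"

```text
time: 2.98
tcp_pos: [0.6605, 0.2259, 0.0858]
ee_rot: [3.137, -0.002, 1.577]
ft_force: [-0.2, 1.1, -3.0]
opening: 0.0487
gripper_force: 64.9
```

```bash
python3 -c "
from h import *
p=jw(.015,-.006);print(p);to([*p,.085],105.3)"
```

```text
[ 0.5550516  -0.23132925]
[  0.25  -0.06 -14.96] [-4.566e+01 -1.081e+01 -4.000e-02] t 2.98 tcp [0.6605 0.2259 0.0858] yaw [ 1.7976e+02 -1.0000e-01  9.0340e+01] F [-0.2  1.1 -3. ] op 0.0487
```

>>> apply_moves --pt "0 0 -1 -2 -0.5 0 4" --pt "0 0 -2 -6 -1.4 0 4" --pt "0 0 -3 -10 -2.4 0 4" --pt "0 0 -5 -14 -3.3 0 4" --pt "0 0 -6 -18 -4.3 0 4" --pt "0 0 -7 -22 -5.2 0 4" --pt "0 0 -9 -26 -6.2 0 4" --pt "0 0 -10 -30 -7.1 0 4"

```text
time: 3.65
tcp_pos: [0.5876, -0.0764, 0.0818]
ee_rot: [-3.138, -0.001, 1.753]
ft_force: [1.6, -0.3, -3.4]
opening: 0.0487
gripper_force: 64.7
```

>>> apply_moves --pt "0 0 -2 -4 -1.9 0 4" --pt "0 0 -3 -8 -3.2 0 4" --pt "0 0 -4 -12 -4.5 0 4" --pt "0 0 -5 -14.5 -6.4 0 4" --pt "0 0 -5 -14.5 -6.4 0 4" --pt "0 0 -5 -14.5 -6.4 0 4"

```text
time: 4.15
tcp_pos: [0.5501, -0.2321, 0.0819]
ee_rot: [-3.138, -0.001, 1.832]
ft_force: [0.9, 1.2, -3.1]
opening: 0.0482
gripper_force: 64.7
```

```bash
python3 -c "
from h import *
p=jw(.015,-.006);print(p);to([*p,.0255],105.3)"
```

```text
[ 0.5550516  -0.23132925]
[-0.19 -0.05 -0.34] [-0.06  0.51  5.64] t 4.15 tcp [ 0.5501 -0.2321  0.0819] yaw [-1.7981e+02 -4.0000e-02  1.0496e+02] F [ 0.9  1.2 -3.1] op 0.0482
```

>>> apply_moves --pt "-0.2 0 -0.3 0 0.4 2 4" --pt "-0.2 0 -0.3 0 0.4 4 4" --pt "-0.2 0 -0.3 0 0.4 5 4" --pt "-0.2 0 -0.3 0 0.4 5.3 4" --pt "-0.2 0 -0.3 0 0.4 5.5 4" --pt "-0.2 0 -0.3 0 0.4 5.6 4" --pt "-0.2 0 -0.3 0 0.4 5.7 4" --pt "-0.2 0 -0.3 0 0.4 5.7 4"

```text
time: 4.82
tcp_pos: [0.5574, -0.2279, 0.0268]
ee_rot: [3.137, 0.001, 1.844]
ft_force: [-0.0, 0.9, -2.5]
opening: 0.0487
gripper_force: 64.6
```

```bash
python3 -c "
from h import *
p=jw(.015,-.006);print(p);to([*p,.0255],105.3)
from workcell import vision
for n,b in (('top',(300,150,420,255)),('scene',(110,100,240,200))):
    c=vision.camera(n);pickle.dump(c,open('pics/p_%s.pkl'%n,'wb'))
    x0,y0,x1,y1=b
    cv2.imwrite('pics/p_%s.png'%n,cv2.resize(c['color'][y0:y1,x0:x1,::-1],None,fx=5,fy=5,interpolation=cv2.INTER_CUBIC))"
```

```text
[ 0.5550516  -0.23132925]
[0.26 0.03 0.36] [-0.26 -0.32  0.13] t 4.82 tcp [ 0.5574 -0.2279  0.0268] yaw [1.7974e+02 3.0000e-02 1.0566e+02] F [-0.   0.9 -2.5] op 0.0487
```

View pics/p_scene.png

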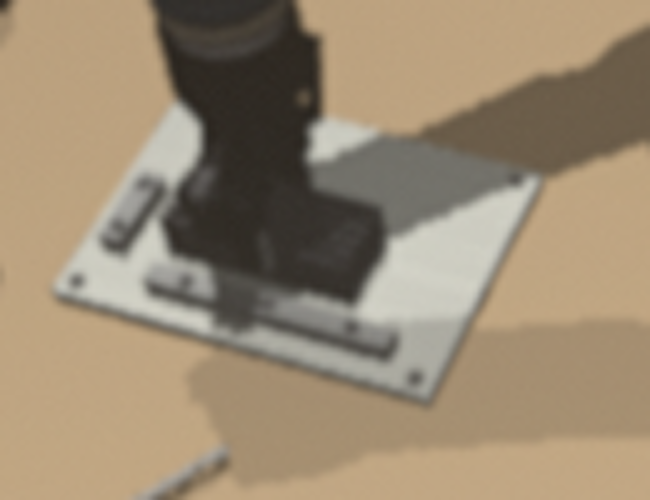

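The sink lies between the fingers just over the plate, at about (280,245) in the crop, clear of the fence and stop. Lower the last millimetre and slide.

>>> apply_moves --pt "0 0 0 0 0 0.1 4" --pt "0 0 0 0 0 0.15 4" --pt "0 0 0 0 0 0.2 4" --pt "0 0 0 0 0 0.2 4"

```text
time: 5.25
tcp_pos: [0.5574, -0.2281, 0.0255]
ee_rot: [3.137, 0.0, 1.844]
ft_force: [-0.5, 1.7, 7.5]
opening: 0.0485
gripper_force: 65.7
```

```bash
python3 -c "
from h import *
to([*jw(.035,-.026),.0255],105.3)"
```

```text
[0.25 0.01 0.34] [-2.26  1.68  0.01] t 5.25 tcp [ 0.5574 -0.2281  0.0255] yaw [1.7975e+02 1.0000e-02 1.0564e+02] F [-0.5  1.7  7.5] op 0.0485
```

>>> apply_moves --pt "0 0 0 -0.6 0.4 0 4" --pt "0 0 0 -1.2 0.9 0 4" --pt "0 0 0.2 -1.6 1.2 0 4" --pt "0 0 0.3 -1.8 1.2 0 4" --pt "0 0 0.3 -1.8 1.2 0 4"

```text
time: 5.67
tcp_pos: [0.5744, -0.2414, 0.0255]
ee_rot: [3.136, -0.001, 1.839]
ft_force: [-0.2, 2.9, 5.6]
opening: 0.0488
gripper_force: 65.7
```

>>> apply_moves --pt "0 0 0 0 0.2 0 4" --pt "0 0 0 0 0.4 0 4" --pt "0 0 0 0 0.5 0 4" --pt "0 0 0 0 0.5 0 4"

```text
time: 6.0
tcp_pos: [0.577, -0.2414, 0.0255]
ee_rot: [3.14, -0.001, 1.838]
ft_force: [-4.4, 0.8, 8.3]
opening: 0.0483
gripper_force: 66.0
```

```bash
python3 -c "
from h import *
to([*jw(.035,-.026),.0255],105.3)"
```

```text
[ 0.09 -0.03  0.02] [-0.45  0.15 -0.  ] t 6.0 tcp [ 0.577  -0.2414  0.0255] yaw [ 1.7991e+02 -3.0000e-02  1.0532e+02] F [-4.4  0.8  8.3] op 0.0483
```

>>> apply_moves --pt "0 0 0 0 0.1 0 4" --pt "0 0 0 0 0.2 0 4" --pt "0 0 0 0 0.2 0 4"

```text
time: 6.25
tcp_pos: [0.5771, -0.2414, 0.0255]
ee_rot: [-3.14, -0.002, 1.838]
ft_force: [-9.7, -0.4, 12.0]
opening: 0.0486
gripper_force: 66.4
```

>>> apply_moves --pt "0 0 0 -0.2 0 0 4" --pt "0 0 0 -0.4 0 0 4" --pt "0 0 0 -0.4 0 0 4"

```text
time: 6.5
tcp_pos: [0.5773, -0.2417, 0.0255]
ee_rot: [-3.138, -0.007, 1.841]
ft_force: [-12.6, 7.2, 17.0]
opening: 0.0487
gripper_force: 67.1
```

>>> apply_moves --pt "0 0 0 -0.1 0 0 4" --pt "0 0 0 -0.2 0 0 4" --pt "0 0 0 -0.2 0 0 4"

```text
time: 6.75
tcp_pos: [0.5774, -0.2417, 0.0255]
ee_rot: [-3.137, -0.01, 1.841]
ft_force: [-14.4, 10.6, 19.7]
opening: 0.0484
gripper_force: 67.5
```

```bash
python3 -c "
from h import *
to([*jw(.035,-.026),.0255],105.3)"
```

```text
[-0.24 -0.59  0.2 ] [-0.41  0.12 -0.  ] t 6.75 tcp [ 0.5774 -0.2417  0.0255] yaw [-179.76   -0.59  105.5 ] F [-14.4  10.6  19.7] op 0.0484
```

>>> apply_moves --pt "0 0 0 0 -0.5 -0.2 4" --pt "0 0 0 0 -0.5 -0.2 4" --pt "0 0 0 -0.2 -0.5 -0.2 4" --pt "0 0 0 -0.2 -0.5 -0.2 4"

```text
time: 7.08
tcp_pos: [0.5769, -0.2478, 0.0256]
ee_rot: [3.139, -0.003, 1.839]
ft_force: [-2.0, 3.4, 0.1]
opening: 0.049
gripper_force: 64.9
```

```bash
python3 -c "
from h import *
to([*jw(.035,-.026),.0255],105.3)"
```

```text
[ 0.13 -0.17  0.07] [0.17 0.33 0.01] t 7.08 tcp [ 0.5769 -0.2478  0.0256] yaw [ 1.7987e+02 -1.7000e-01  1.0537e+02] F [-2.   3.4  0.1] op 0.049
```

>>> apply_moves --pt "0 0 0 -0.2 0 0 4" --pt "0 0 0 -0.3 0 0 4" --pt "0 0 0 -0.3 0 0 4"

```text
time: 7.33
tcp_pos: [0.5769, -0.2478, 0.0255]
ee_rot: [3.141, -0.008, 1.84]
ft_force: [-5.8, 9.5, 4.6]
opening: 0.0487
gripper_force: 65.8
```

>>> apply_moves --pt "0 0 0 -0.2 0 0 4" --pt "0 0 0 -0.3 0 0 4" --pt "0 0 0 -0.3 0 0 4"

```text
time: 7.58
tcp_pos: [0.5769, -0.2478, 0.0255]
ee_rot: [-3.14, -0.013, 1.841]
ft_force: [-9.0, 15.3, 9.3]
opening: 0.0484
gripper_force: 66.3
```

```bash
python3 -c "
from h import *
to([*jw(.035,-.026),.0255],105.3)"
```

```text
[-0.07 -0.74  0.19] [0.17 0.33 0.  ] t 7.58 tcp [ 0.5769 -0.2478  0.0255] yaw [-179.93   -0.74  105.48] F [-9.  15.3  9.3] op 0.0484
```

>>> apply_moves --pt "0 0 0 0.4 0.3 -0.1 4" --pt "0 0 0 0.4 0.6 -0.1 4" --pt "0 0 0 0.4 0.8 -0.1 4" --pt "0 0 0 0.4 0.8 -0.1 4"

```text
time: 7.92
tcp_pos: [0.579, -0.2473, 0.0259]
ee_rot: [-3.132, -0.009, 1.84]
ft_force: [-14.9, 6.1, 9.3]
opening: 0.0487
gripper_force: 66.2
```

```bash
python3 -c "
from h import *
to([*jw(.035,-.026),.0255],105.3)"
```

```text
[-0.56 -0.52  0.15] [0.17 0.11 0.04] t 7.92 tcp [ 0.579  -0.2473  0.0259] yaw [-179.44   -0.52  105.45] F [-14.9   6.1   9.3] op 0.0487
```

>>> apply_moves --pt "0 0 0 0.1 -0.4 0 4" --pt "0 0 0 0.1 -0.4 0 5.5" --pt "0 0 0 0.1 -0.4 0 7" --pt "0 0 0 0.1 -0.4 -0.3 7" --pt "0 0 0 0.1 -0.4 -2 7" --pt "0 0 0 0.1 -0.4 -6 7" --pt "0 0 0 0.1 -0.4 -8 7" --pt "0 0 0 0.1 -0.4 -8 3"

```text
time: 8.58
tcp_pos: [0.5855, -0.2517, 0.1133]
ee_rot: [3.128, 0.008, 1.838]
ft_force: [0.3, -0.0, 0.2]
opening: 0.0593
gripper_force: 0.0
```

>>> apply_moves --pt "0 0 0 10 -4 -4 2" --pt "0 0 0 10 -8 -8 0" --pt "0 0 0 10 -12 -8 0" --pt "0 0 0 10 -12 -8 0" --pt "0 0 0 10 -12 -8 0" --pt "0 0 0 10 -12 -8 0"

```text
time: 9.08
tcp_pos: [0.4366, -0.1849, 0.1884]
ee_rot: [3.136, 0.001, 1.837]
ft_force: [0.1, 0.1, -0.2]
opening: -0.0001
gripper_force: 0.0
```

```bash
python3 -c "
from h import *
to([*jw(-.03,-.03),.03],105.3)
from workcell import vision
for n,b in (('top',(300,150,420,255)),('scene',(110,100,240,200))):
    c=vision.camera(n);pickle.dump(c,open('pics/q_%s.pkl'%n,'wb'))
    x0,y0,x1,y1=b
    cv2.imwrite('pics/q_%s.png'%n,cv2.resize(c['color'][y0:y1,x0:x1,::-1],None,fx=5,fy=5,interpolation=cv2.INTER_CUBIC))"
```

```text
[ 0.33  0.03 -0.05] [-9.99  5.62 15.88] t 9.08 tcp [ 0.4366 -0.1849  0.1884] yaw [1.7967e+02 3.0000e-02 1.0525e+02] F [ 0.1  0.1 -0.2] op -0.0001
```

View pics/q_scene.png

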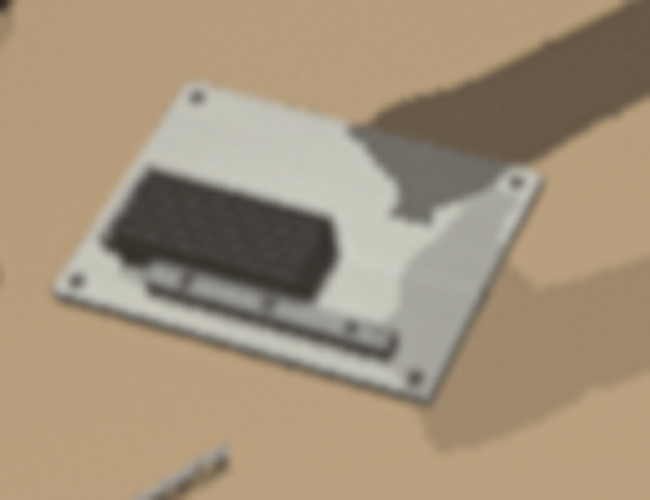

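View pics/q_top.png

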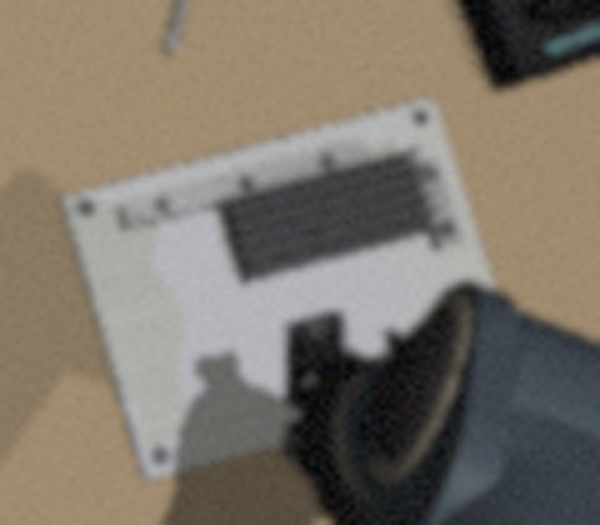

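The scene view shows the sink flat at about (220,235) in the crop, near the fence and stop. The top view shows it at (330,215), its far side at the fence and its right end by the stop. Now I'll measure the residual gaps.

```bash
cat > m.py <<'E'
from h import *
def meas(c,box):
    g=c["color"].astype(int);v=g.max(2)
    m=blob((v<95).astype(np.uint8),box)
    m=cv2.morphologyEx(m,cv2.MORPH_OPEN,np.ones((3,3)))
    k=max(cv2.findContours(m,0,1)[0],key=cv2.contourArea)[:,0]
    a=np.radians(JY);B=np.array([[np.cos(a),np.sin(a)],[-np.sin(a),np.cos(a)]])
    for z in(.045,.010):
        r=cv2.minAreaRect(((ray(c,k,z)[:,:2]-JC)@B.T*1000).astype(np.float32))
        print(z,np.round(cv2.boxPoints(r),1).tolist(),"ang",round(r[2],2),np.round(r[1],1))
E
python3 - <<'E'
from m import *
meas(pickle.load(open("pics/q_top.pkl","rb")),(335,175,390,208))
meas(pickle.load(open("pics/q_scene.pkl","rb")),(127,130,180,163))
E
```

```text
0.045 [[9.100000381469727, -83.30000305175781], [57.70000076293945, -84.19999694824219], [60.0, 35.900001525878906], [11.300000190734863, 36.900001525878906]] ang 88.93 [120.2  48.6]
0.01 [[10.5, -96.0], [60.599998474121094, -96.9000015258789], [62.900001525878906, 26.899999618530273], [12.800000190734863, 27.799999237060547]] ang 88.93 [123.8  50.1]
0.045 [[12.0, 43.5], [14.399999618530273, -86.5999984741211], [81.19999694824219, -85.4000015258789], [78.80000305175781, 44.79999923706055]] ang 1.06 [ 66.8 130.2]
0.01 [[-14.100000381469727, 26.799999237060547], [-11.600000381469727, -108.0999984741211], [57.70000076293945, -106.9000015258789], [55.20000076293945, 28.100000381469727]] ang 1.06 [ 69.3 135. ]
```

>>> apply_moves --pt "0 0 0 -4 2 4 0" --pt "0 0 0 -7 4 7 0" --pt "0 0 0 -10 5.6 10 0" --pt "0 0 0 -10 5.6 13 0" --pt "0 0 0 -10 5.6 15.5 0" --pt "0 0 0 -10 5.6 16.5 0" --pt "0 0 0 -10 5.6 16.5 0" --pt "0 0 0 -10 5.6 16.5 0"

```text
time: 9.85
tcp_pos: [0.52, -0.2658, 0.0216]
ee_rot: [3.139, -0.001, 1.839]
ft_force: [0.0, 0.4, 0.3]
opening: 0.0001
gripper_force: 0.0
```

>>> apply_moves --pt "0 0 0 0 0.5 0 0" --pt "0 0 0 0 1 0 0" --pt "0 0 0 0 1.5 0 0" --pt "0 0 0 0 1.8 0 0" --pt "0 0 0 0 2.0 0 0" --pt "0 0 0 0 2.2 0 0" --pt "0 0 0 0 2.2 0 0"

```text
time: 10.43
tcp_pos: [0.5415, -0.26, 0.0223]
ee_rot: [3.138, 0.0, 1.839]
ft_force: [-0.6, 0.3, -0.4]
opening: -0.0
gripper_force: 0.0
```

```bash
python3 -c "
from h import *
to([*jw(.01,-.03),.023],105.3)"
```

```text
[0.23 0.01 0.08] [ 0.    1.56 -0.06] t 10.43 tcp [ 0.5415 -0.26    0.0223] yaw [1.7977e+02 1.0000e-02 1.0538e+02] F [-0.6  0.3 -0.4] op -0.0
```

>>> apply_moves --pt "0 0 0 0 0.15 0 0" --pt "0 0 0 0 0.3 0 0" --pt "0 0 0 0 0.4 0 0" --pt "0 0 0 0 0.5 0 0" --pt "0 0 0 0 0.5 0 0"

```text
time: 10.85
tcp_pos: [0.5421, -0.2599, 0.0217]
ee_rot: [-3.139, -0.002, 1.837]
ft_force: [-6.9, -1.4, 6.0]
opening: -0.0004
gripper_force: 3.9
```

>>> apply_moves --pt "0 0 0 0 0.15 0 0" --pt "0 0 0 0 0.3 0 0" --pt "0 0 0 0 0.4 0 0" --pt "0 0 0 0 0.4 0 0"

```text
time: 11.18
tcp_pos: [0.5422, -0.2599, 0.0215]
ee_rot: [-3.133, -0.005, 1.835]
ft_force: [-14.3, -1.9, 10.4]
opening: -0.0002
gripper_force: 7.7
```

>>> apply_moves --pt "0 0 0 0 -1.5 0 0" --pt "0 0 0 3 -2 0 0" --pt "0 0 0 6.5 -2 0 0" --pt "0 0 0 9.8 -2 0 0" --pt "0 0 0 9.8 0.5 0 0" --pt "0 0 0 9.8 2.5 0 0" --pt "0 0 0 9.8 2.5 0 0" --pt "0 0 0 9.8 2.5 0 0"

```text
time: 11.85
tcp_pos: [0.549, -0.1559, 0.0222]
ee_rot: [3.137, 0.0, 1.84]
ft_force: [-0.9, -0.1, 0.7]
opening: -0.0002
gripper_force: 0.0
```

```bash
python3 -c "
from h import *
to([*jw(.035,.041),.023],105.3)"
```

```text
[0.26 0.01 0.15] [-2.73  0.59 -0.08] t 11.85 tcp [ 0.549  -0.1559  0.0222] yaw [1.7974e+02 1.0000e-02 1.0545e+02] F [-0.9 -0.1  0.7] op -0.0002
```

>>> apply_moves --pt "0 0 0 -0.6 0.5 0 0" --pt "0 0 0 -1.2 0.5 0 0" --pt "0 0 0 -1.7 0.5 0 0" --pt "0 0 0 -2.2 0.5 0 0" --pt "0 0 0 -2.5 0.5 0 0" --pt "0 0 0 -2.7 0.5 0 0" --pt "0 0 0 -2.9 0.5 0 0" --pt "0 0 0 -2.9 0.5 0 0"

```text
time: 12.52
tcp_pos: [0.5594, -0.1819, 0.0219]
ee_rot: [3.14, -0.003, 1.839]
ft_force: [-1.3, 3.9, 2.4]
opening: -0.0001
gripper_force: 2.0
```

>>> apply_moves --pt "0 0 0 -0.15 0 0 0" --pt "0 0 0 -0.3 0 0 0" --pt "0 0 0 -0.4 0 0 0" --pt "0 0 0 -0.4 0 0 0"

```text
time: 12.85
tcp_pos: [0.5594, -0.1819, 0.0218]
ee_rot: [-3.141, -0.009, 1.842]
ft_force: [-5.2, 11.2, 7.9]
opening: 0.0002
gripper_force: 5.9
```

```bash
python3 -c "
from h import *
to([*jw(.035,.041),.023],105.3)"
```

```text
[-0.02 -0.51  0.21] [ 0.05  0.28 -0.12] t 12.85 tcp [ 0.5594 -0.1819  0.0218] yaw [-179.98   -0.51  105.51] F [-5.2 11.2  7.9] op 0.0002
```

>>> apply_moves --pt "0 0 0 2 0 0 0" --pt "0 0 0 2.5 -2 0 0" --pt "0 0 0 2.5 -5 0 0" --pt "0 0 0 -1 -5.5 0 0" --pt "0 0 0 -4 -5.5 0 0" --pt "0 0 0 -6.5 -5.5 0 0" --pt "0 0 0 -6.5 -5.5 0 0" --pt "0 0 0 -6.5 -5.5 0 0"

```text
time: 13.52
tcp_pos: [0.5257, -0.2668, 0.0221]
ee_rot: [3.138, 0.002, 1.836]
ft_force: [-0.1, 0.6, -0.2]
opening: -0.0001
gripper_force: 0.0
```

```bash
python3 -c "
from h import *
to([*jw(-.005,-.03),.023],105.3)"
```

```text
[ 0.23  0.11 -0.13] [ 0.25  1.77 -0.08] t 13.52 tcp [ 0.5257 -0.2668  0.0221] yaw [1.7977e+02 1.1000e-01 1.0517e+02] F [-0.1  0.6 -0.2] op -0.0001
```

>>> apply_moves --pt "0 0 0 0.2 0.5 0 0" --pt "0 0 0 0.2 1 0 0" --pt "0 0 0 0.2 1.4 0 0" --pt "0 0 0 0.2 1.7 0 0" --pt "0 0 0 0.2 2.0 0 0" --pt "0 0 0 0.2 2.2 0 0" --pt "0 0 0 0.2 2.4 0 0" --pt "0 0 0 0.2 2.4 0 0"

```text
time: 14.18
tcp_pos: [0.5412, -0.2566, 0.0214]
ee_rot: [-3.133, -0.006, 1.837]
ft_force: [-14.7, -0.8, 9.9]
opening: 0.0
gripper_force: 7.3
```

>>> apply_moves --pt "0 0 0 0 -2 0 0" --pt "0 0 0 0 -5 0 0" --pt "0 0 0 0 -8 -4 0" --pt "0 0 0 4 -11 -8 0" --pt "0 0 0 8 -11 -12 0" --pt "0 0 0 12 -11 -14 0" --pt "0 0 0 16 -11 -14 0" --pt "0 0 0 20 -11 -14 0"

```text
time: 14.85
tcp_pos: [0.3992, -0.1242, 0.1586]
ee_rot: [3.133, 0.002, 1.837]
ft_force: [0.0, 1.6, -0.1]
opening: -0.0001
gripper_force: 0.0
```

Run:
```python
from m import *
from workcell import vision
to([.5,0,.2],90)
c={n:vision.camera(n) for n in("top","scene")}
meas(c["top"],(335,175,390,208));meas(c["scene"],(127,130,180,163))
a=[cv2.resize(c[n]["color"][y0:y0+100,x0:x0+130,::-1],None,fx=3,fy=3,interpolation=cv2.INTER_CUBIC) for n,x0,y0 in(("top",300,150),("scene",110,100))]
cv2.imwrite("pics/f.png",np.hstack(a))
```

```text
[ 0.49  0.05 15.26] [ 9.32 13.03 -4.05] t 14.85 tcp [ 0.3992 -0.1242  0.1586] yaw [1.7952e+02 1.2000e-01 1.0526e+02] F [ 0.   1.6 -0.1] op -0.0001
0.045 [[10.199999809265137, 36.20000076293945], [10.800000190734863, -87.0], [60.099998474121094, -86.80000305175781], [59.5, 36.400001525878906]] ang 0.26 [ 49.3 123.2]
0.01 [[11.699999809265137, 27.100000381469727], [12.300000190734863, -99.80000305175781], [63.099998474121094, -99.5999984741211], [62.5, 27.299999237060547]] ang 0.26 [ 50.8 126.9]
0.045 [[14.699999809265137, -85.80000305175781], [80.9000015258789, -85.9000015258789], [81.0999984741211, 44.0], [15.0, 44.099998474121094]] ang 89.87 [129.9  66.2]
0.01 [[-11.300000190734863, -107.19999694824219], [57.29999923706055, -107.4000015258789], [57.599998474121094, 27.299999237060547], [-11.0, 27.5]] ang 89.87 [134.7  68.6]
```

View pics/f.png

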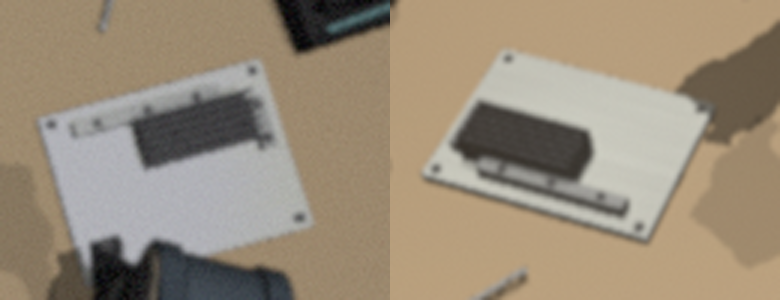

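Both panels show the sink flat, along the fence (left panel at (195,128)) with its end at the stop. The measured yaw is within 0.3° in both views, and both contacts were firm.

```bash
python3 -c "
from workcell import ticket
print(ticket.finish_job())"
```

```text
the job is handed in; nothing more can be done
None
```

I set the long heat sink down flat, fins up, on the jig plate, pushed it firmly against the fence and end stop, released it and handed the job in; the hand-in returned no verdict, its last measured yaw was within 0.3° of the fence, and I did not re-measure the other items' positions.

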